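# Lock the stock shelf, find the full tin

### The job

Lock the pulled-out stock shelf by sliding its bolt fully home into the keeper, and only then heft the three identical closed tins standing on it to find by feel which is the heaviest. Finish while still holding the heaviest tin up in the gripper, upright and still above the shelf, at least 10 cm clear of it, with the bolt still home and the two lighter tins standing upright on the shelf, let go. Never tip a tin over, and leave everything else where it is.

Things in the scene. Friction and masses are not known exactly. Their poses are not given: they have to be found in the camera images.
- shelf: low wooden pull-out shelf on the bench, not movable by the arm; origin: centre of the board's underside, on the bench surface; its x axis points away from the robot (to the low case at its back), y along its width to the left, z up. Board 340 (x) by 400 (y) mm, its upper face 35 mm above the bench. Runners 24 mm wide, 36 mm high, along both sides. The case behind begins at x = +155 mm and is 80 mm high
- bolt_knob (a point): upright aluminium knob of the barrel bolt at the front left of the shelf: round, 14 mm across; this point is the knob's centre, 43 mm above the board's upper face; the knob reaches from 26 to 60 mm above the board on a 8 mm stem, and moves with the bolt. The steel bars of the bolt's housing at either end of the knob's way are 21 mm high above the board
- keeper (a point): centre of the steel keeper strap on the left runner, 12 mm above the board's upper face, its top 24 mm above the board; the bolt's rod slides into it
- bolt (a joint): travel of the bolt along the shelf's +y (to the left, towards the keeper), m: 0 fully drawn, 0.040 fully home in the keeper at its stop; friction about 2.5 N, stays where it is left
- tin_1_mid (a point): one of three closed round steel tins that look the same, 60 mm across, 92 mm tall, standing upright on the shelf in a row across it, in any order; this point is its centre, half-way up (46 mm above its underside). Filled unequally: each weighs between 0.3 and 0.85 kg, and the heaviest is at least 0.2 kg heavier than either of the others
- tin_2_mid (a point): one of three closed round steel tins that look the same, 60 mm across, 92 mm tall, standing upright on the shelf in a row across it, in any order; this point is its centre, half-way up (46 mm above its underside). Filled unequally: each weighs between 0.3 and 0.85 kg, and the heaviest is at least 0.2 kg heavier than either of the others
- tin_3_mid (a point): one of three closed round steel tins that look the same, 60 mm across, 92 mm tall, standing upright on the shelf in a row across it, in any order; this point is its centre, half-way up (46 mm above its underside). Filled unequally: each weighs between 0.3 and 0.85 kg, and the heaviest is at least 0.2 kg heavier than either of the others
- carton: bystander: small closed cardboard carton, 50 x 75 x 32 mm, lying on the front right part of the shelf
- jar: bystander: little glass jar with black cap, 28 mm across, 48 mm tall, on the shelf behind the tins
- brush: bystander: shoe brush lying on the bench left of the shelf
- tape: bystander: roll of paper tape lying flat, 90 mm across, 24 mm high, right of the shelf
- hammer: bystander: cobbler's hammer lying on the bench, on the right
- mug: bystander: white mug, 80 mm across, 90 mm tall, on the left
- polish: bystander: flat round polish tin, 72 mm across, 24 mm high, lying on the bench at the right (not one of the three tins)
Things that resemble listed ones, but are neither listed nor needed, are in the scene too. What is shaped like the part that bears tin_1_mid but red or yellow is not meant.

How it is judged:
By the outcome, as a careful person would: the job done as asked, in the order asked, and still so for the second after the job is handed in, while the arm keeps its last pose, push and grip.
It also fails if it takes over 67 s, if anything falls off the work surface, if the arm or the gripper's body presses on something with over 40 N, if the wrist force passes 120 N, or if a joint passes its speed limit or range.

### The arm

A 6-joint arm with a two-finger parallel gripper is mounted at the origin on the work surface. World frame = base frame: x ahead of the robot, y to its left, z up, the work surface at z = 0. Lengths are in mm, angles in rad, forces in N, time in s.
With the tool pointing down it reaches from about 350 to 975 mm from the base axis. Payload 7.1 kg.
Tool frame: the origin (TCP) lies on the front face of the gripper's body, between the roots of the fingers; the fingertips stand 80 mm ahead of it and the grasp point (between the pads) lies 61 mm ahead of it (env.tips_ahead is the distance from the TCP to the fingertips, in mm); z points along the fingers, y is the line along which they close (so a half turn about z gives the same grasp; the last joint's range is limited). The gripper opens to 88 mm and grips with 3 to 60 N. Pads are 20 mm wide; open, the fingers measure 115 mm over their backs; the gripper's body (75 mm by 178 mm) begins 61 mm behind the grasp point.
Start: joints at [-1.138, 0.423, 1.63, -0, 1.089, -0.019], TCP at [272.881, -562.265, 302.675] pointing down, gripper open.
Joint ranges: [-3, 3], [-0.9, 2.11], [0.09, 2.58], [-1.31, 4.45], [0.11, 2.69], [-2.54, 2.54]. Speed limits (rad/s): [2.39, 2.39, 3.01, 3.14, 3.14, 3.14].

### API

Orientations are given as a unit quaternion [x, y, z, w].
In Python, from station import env, set_gripper, viewer, workorder gives the robot as it stands. Calls block until the motion is done:
- env.reach(position, orientation): joint-space move of the TCP to a pose.
- env.move_l(position, rot=None, rate=150, f_stop=None): straight line of the TCP; rot=None keeps the orientation; rate is the mean speed in mm/s. With f_stop (N) it stops when the force on the tool has changed by that much, and returns True; else False.
- env.move_joints(angles): joint-space move.
- set_gripper(opening): finger opening in mm; the grip force is fixed at half the most; returns when the fingers have stopped.
- env.hold(seconds).
- env.ik(position, orientation): joint angles nearest the present ones, or None.
- env.read_state(): the state.
- viewer.camera(name): name is "scene" or "top"; returns the picture (480x640x3 uint8, blue, green, red); there is no depth.
- viewer.camera_params(name): a dict with "fx", "fy", "cx", "cy" (pixels), "pose" (4x4, takes a point from camera to world coordinates). Camera axes: x right, y up, looking along -z (the intrinsics and any distortion apply to the point x, -y, -z); pixel columns grow to the right and rows downward; lengths in mm; the calibration is good to about 2 mm. A picture is of the moment at which its call begins. camera_params takes no time and is no camera call.
A pose or a line that the arm cannot do raises env.IKError and nothing moves.
- workorder.sign_off(): hands the job in; it is judged then, once.
The state is a dict: "time_s": time; "qpos": joint angles; "dq": joint speeds; "tau": joint torques, N m; "tool_pos": TCP position; "orientation": TCP orientation; "force": force on the tool from outside, world axes, zero at the start; "wrist_torque": the same for the moment, N m; "width": finger opening in mm; "grip_force": force on a finger pad.
Only numpy, scipy, OpenCV 4.12 (cv2) and the standard library are available. Lean on these libraries where they do the work, as an engineer would, in place of code of your own. Each camera call takes 0.05 s, during which the arm holds its last target. There are 200 camera calls.

## Working session

There is one attempt and no reset: what is moved stays moved. The work goes in short steps, each a Python script; the robot and the scene stay as the last script left them, time stands still between calls to the robot, and variables do not carry over. Pictures are saved under pics/ and viewed, at most 10 in all, crops included, and the job is handed in when it is done.

```bash
mkdir -p pics; ls
python3 - <<'E'
from station import env,viewer
import cv2
for n in("scene","top"):
    cv2.imwrite(f"pics/{n}0.png",viewer.camera(n))
    p=viewer.camera_params(n);print(n,p)
s=env.read_state();print(s["time_s"],s["force"],s["orientation"])
E
```

```text
pics
scene {'fx': 448.5243648799378, 'fy': 448.5243648799378, 'cx': 313.8705979353378, 'cy': 232.31320953119743, 'pose': array([[-6.03500373e-01, -5.00811838e-01,  6.20463378e-01,
         1.07946381e+03],
       [ 7.97319684e-01, -3.70945118e-01,  4.76110324e-01,
         4.66551195e+02],
       [-8.28382608e-03,  7.82040422e-01,  6.23172654e-01,
         6.88525657e+02],
       [ 0.00000000e+00,  0.00000000e+00,  0.00000000e+00,
         1.00000000e+00]])}
top {'fx': 490.0911186492804, 'fy': 490.0911186492804, 'cx': 326.8693680701662, 'cy': 241.60851865007706, 'pose': array([[ 8.71096323e-03,  9.96398605e-01, -8.43441646e-02,
         3.57169315e+02],
       [-9.99954197e-01,  9.01432346e-03,  3.21652470e-03,
         7.75934681e+00],
       [ 3.96524630e-03,  8.43122824e-02,  9.96431491e-01,
         1.40166120e+03],
       [ 0.00000000e+00,  0.00000000e+00,  0.00000000e+00,
         1.00000000e+00]])}
0.1 [ 1.09846088  0.80605682 -0.41684503] [ 9.74592605e-01  2.23983860e-01 -1.51152797e-04 -6.79054603e-04]
```

View pics/scene0.png

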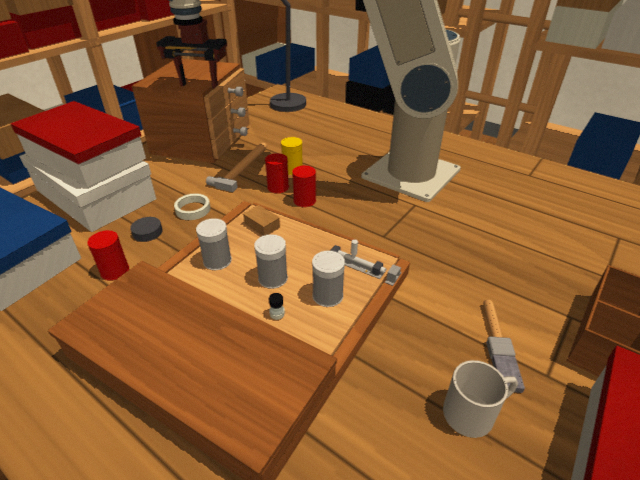

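View pics/top0.png

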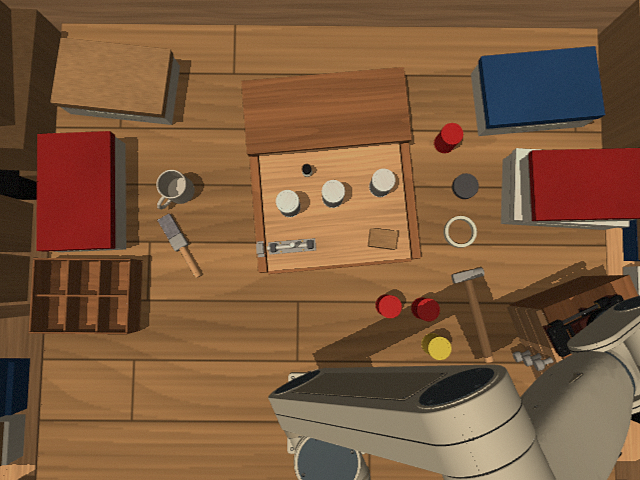

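The three grey tins stand on the shelf at scene (214,244), (271,261) and (328,279), and at top (383,181), (333,193) and (288,202). The look-alikes are red tins at top (451,137), (389,306) and (425,308), a yellow one at (440,347) and the dark polish tin at (465,186); all are rejected by colour or place. The knob is at scene (354,247), top about (298,243). The keeper is at scene (394,274), top (261,249). Next is one close crop.

Run:
```python
import cv2,numpy as np
a=cv2.imread("pics/scene0.png")[210:310,190:420];b=cv2.imread("pics/top0.png")[155:275,240:430]
a=cv2.resize(a,(690,300),interpolation=cv2.INTER_CUBIC);b=cv2.resize(b,None,fx=4,fy=4,interpolation=cv2.INTER_CUBIC)
cv2.imwrite("pics/c_s.png",a);cv2.imwrite("pics/c_t.png",b)
```

```text
(no output)
```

View pics/c_s.png

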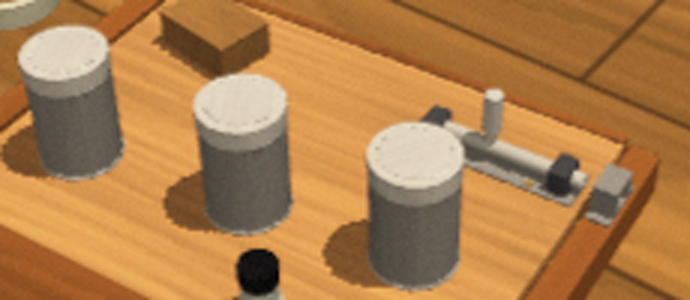

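View pics/c_t.png

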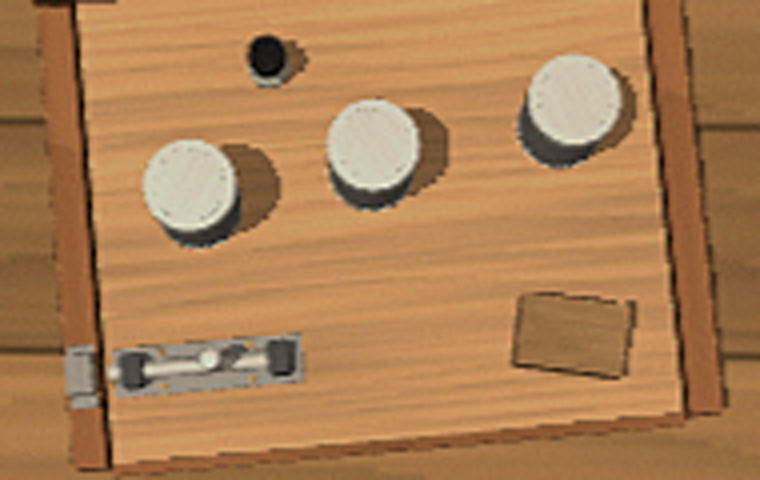

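The crops confirm the choice. The lids in the top view are at (287.5,201.8), (333.3,191.5) and (383.8,180), and the knob top is at (292.3,244.5). The bolt is drawn, with the knob between the bars and the rod not in the keeper.

```bash
cat > h.py <<'E'
import numpy as np
from station import env,set_gripper,viewer,workorder
from scipy.spatial.transform import Rotation as R
def ray(cam,u,v):
    p=viewer.camera_params(cam);T=p["pose"]
    d=T[:3,:3]@np.array([(u-p["cx"])/p["fx"],-(v-p["cy"])/p["fy"],-1.]);return T[:3,3],d
def atz(cam,u,v,z):
    o,d=ray(cam,u,v);return o+d*(z-o[2])/d[2]
def quat(a):  # tool down, tool y (closing line) at world angle a
    y=np.array([np.cos(a),np.sin(a),0]);z=np.array([0,0,-1.])
    return R.from_matrix(np.c_[np.cross(y,z),y,z]).as_quat()
E
python3 - <<'E'
from h import *
np.set_printoptions(precision=1,suppress=True)
for n,t,s,z in [("tinL",(287.5,201.75),(328.3,263.3),127),("tinM",(333.25,191.5),(270,246),127),("tinR",(383.75,180),(211.7,227.7),127),
 ("knob",(292.25,244.5),(354.3,242),95),("keeper",(260.5,246.5),(394.5,268),59)]:
    print(n,atz("top",*t,z),atz("scene",*s,z))
for n,u,v,z in [("barL",273,246.5,56),("barR",310.5,243.5,56),("jar",307,169,83),("frontLout",259.5,271.5,36),("frontRout",421,258,36),("carton",384,239,67)]: print(n,atz("top",u,v,z))
for k in(0,1,2,3):
    a=np.arctan2(*(atz("top",273,246.5,56)-atz("top",310.5,243.5,56))[[1,0]])+k*np.pi/2
    print(a,env.ik([550,60,146],quat(a)))
E
```

```text
tinL [569.2 108.  127. ] [577.8 114.4 127. ]
tinM [597.6 -12.  127. ] [604.9  -5.1 127. ]
tinR [ 629.6 -145.1  127. ] [ 632.5 -139.2  127. ]
knob [459.2  96.   95. ] [464.4  99.6  95. ]
keeper [455.7 185.5  59. ] [447.9 188.6  59. ]
barL [456.2 151.5  56. ]
barR [465.4  48.5  56. ]
jar [667.5  59.6  83. ]
frontLout [387.7 189.9  36. ]
frontRout [ 429.2 -259.7   36. ]
carton [ 478.7 -152.8   67. ]
1.6599415089731098 [ 0.1  0.5  1.9 -0.   0.7 -1.6]
3.2307378357680063 None
4.801534162562903 [ 0.1  0.5  1.9 -0.   0.7  1.6]
6.372330489357799 [ 0.1  0.5  1.9 -0.   0.7 -0. ]
```

Both cameras agree to within about 8 mm, so I use their mean. Heights and sizes are plausible and the shelf yaw is about 0.09. Now I push the bolt with closed fingers from the knob's right side.

Run:
```python
from h import *
import cv2
np.set_printoptions(precision=1,suppress=True)
a=.09; Y=np.array([-np.sin(a),np.cos(a),0]); K=np.array([462,98,0.])
q=quat(a)
set_gripper(0)
P=K-38*Y
env.reach(P+[0,0,230],q); env.move_l(P+[0,0,148],f_stop=8)
s=env.read_state();print(s["time_s"],s["tool_pos"],s["force"],s["width"])
print(env.move_l(P+75*Y+[0,0,148],rate=35,f_stop=10))
s=env.read_state();print(s["time_s"],s["tool_pos"],s["force"], (s["tool_pos"]-K)@Y)
ims=[viewer.camera(n) for n in("scene","top")]
c=np.vstack([cv2.resize(ims[0][210:310,240:440],(600,300)),cv2.resize(ims[1][200:275,240:390],(600,300))])
cv2.imwrite("pics/push.png",c)
```

```text
4.475 [465.8  60.  148.3] [-0.3 -0.4  0.1] 0.5120477545466489
True
5.8583 [460.6 110.8 147.9] [ 0.9 -7.   3.8] 12.880862167970939
```

View pics/push.png

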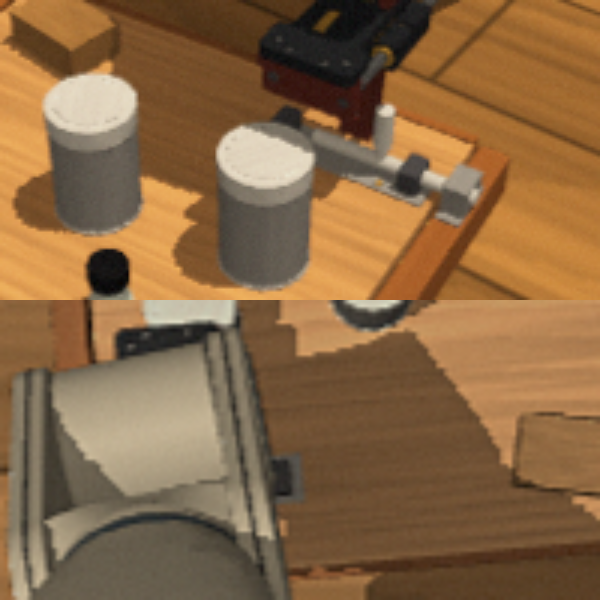

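The knob has moved to scene (368,246) and the rod has reached the keeper at about (392,272), but the travel reads only about 30 mm. I'll push again with a higher stop force.

Run:
```python
from h import *
import cv2
np.set_printoptions(precision=1,suppress=True)
a=.09; Y=np.array([-np.sin(a),np.cos(a),0]); K=np.array([462,98,0.])
print(atz("scene",354.3,242,95),atz("scene",368.2,245.7,95))
P=K-38*Y+[0,0,148]
for f in (14,18):
    print(env.move_l(P+85*Y,rate=25,f_stop=f))
    s=env.read_state();print(s["time_s"],s["tool_pos"],s["force"], (s["tool_pos"]-K)@Y)
env.move_l(s["tool_pos"]-20*Y); env.move_l(s["tool_pos"]-20*Y+[0,0,110])
im=viewer.camera("scene")
cv2.imwrite("pics/push2.png",cv2.resize(im[220:300,310:430],(720,480),interpolation=cv2.INTER_CUBIC))
```

```text
[464.4  99.6  95. ] [457.4 128.8  95. ]
True
6.325 [460.6 110.9 147.9] [ 0.9 -6.1  3.6] 13.011960143557134
True
6.7167 [460.7 111.2 148. ] [ 2.3 -5.9  4.3] 13.295249060288642
```

View pics/push2.png

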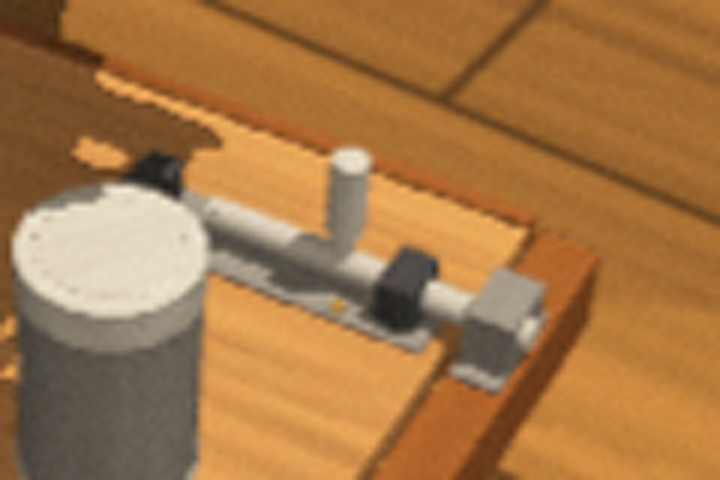

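The rod passes through the keeper and the knob stopped hard at scene (368,247). The measured travel was about 30 of 40 mm, so the bolt may have started part-way. I'll check by drawing it back to its stop and pushing it home again, measuring the stroke.

Run:
```python
from h import *
np.set_printoptions(precision=1,suppress=True)
a=.09; Y=np.array([-np.sin(a),np.cos(a),0]); K=np.array([462,98,0.])
P=K+[0,0,148]
def go(s0,s1,f):
    env.move_l(P+s0*Y+[0,0,40],rate=250); env.move_l(P+s0*Y,f_stop=8)
    r=env.move_l(P+s1*Y,rate=50,f_stop=f); s=env.read_state()
    print(r,s["time_s"],(s["tool_pos"]-K)@Y,s["force"])
    env.move_l(s["tool_pos"]+[0,0,40],rate=250) if f==10 else None
go(54,-15,10)
go(-32,40,12)
print(env.move_l(P+40*Y,rate=30,f_stop=22));s=env.read_state();print((s["tool_pos"]-K)@Y,s["force"],s["time_s"])
```

```text
True 9.775 8.759555669706065 [-1.9  9.1  2.9]
True 11.7417 13.493048491938472 [  2.2 -10.4   4.5]
True
13.752867772690083 [ 1.7 -9.7  4. ] 12.075
```

The stroke between stops is about 39–40 mm, and the bolt is hard against its home stop. Now I heft the tins.

```bash
cat >> h.py <<'E'
def fz(n=8):
    v=[]
    for _ in range(n): env.hold(.05); v.append(env.read_state()["force"][2])
    return np.mean(v),np.std(v)
def heft(x,y,q):
    env.reach([x,y,250],q); 
    if env.move_l([x,y,144],rate=120,f_stop=8): raise SystemExit("touched %s"%env.read_state())
    set_gripper(40); s=env.read_state(); print("w",s["width"],s["grip_force"],s["time_s"])
    env.move_l([x,y,169],rate=80); env.hold(.2); f=fz()
    return f
def put(x,y):
    env.move_l([x,y,144.3],rate=50); env.hold(.1); set_gripper(88); env.move_l([x,y,250],rate=200)
E
python3 - <<'E'
from h import *
import cv2
a=.09; Y=np.array([-np.sin(a),np.cos(a),0])
s=env.read_state(); env.move_l(s["tool_pos"]-15*Y); env.move_l(s["tool_pos"]-15*Y+[0,0,110],rate=250)
set_gripper(88); q=quat(a+np.pi/2)
env.reach([601,-8.5,250],q); print("free",fz(),env.read_state()["time_s"])
print("M",heft(601,-8.5,q)); cv2.imwrite("pics/m.png",viewer.camera("scene")[150:330,150:450]); put(601,-8.5)
print("free",fz(),env.read_state()["time_s"])
E
```

```text
free (np.float64(-0.042833943988266884), np.float64(0.27779044740992637)) 16.2667
w 59.79627370892194 29.99972552061081 18.1
M (np.float64(-7.4218909504334984), np.float64(0.16156994232383715))
free (np.float64(0.0637194520412659), np.float64(0.33865545260127117)) 21.6667
```

View pics/m.png

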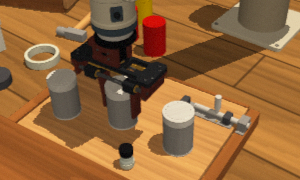

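The middle tin was gripped cleanly at 59.8 mm, lifted upright, and weighs about 7.4 N (0.76 kg). I'll heft the other two as asked.

Run:
```python
from h import *
import cv2
q=quat(.09+np.pi/2)
for n,x,y in(("R",631,-142),("L",573.5,111.2)):
    print(n,heft(x,y,q)); put(x,y)
print(env.read_state()["time_s"])
cv2.imwrite("pics/after.png",viewer.camera("scene")[130:370,120:440])
```

```text
w 59.45755273512573 30.000018775463104 23.8583
R (np.float64(-3.5888780150911384), np.float64(0.31261456343111826))
w 59.62277004262362 29.99996781349182 29.575
L (np.float64(-4.139485636924589), np.float64(0.5882068386633909))
32.6917
```

View pics/after.png

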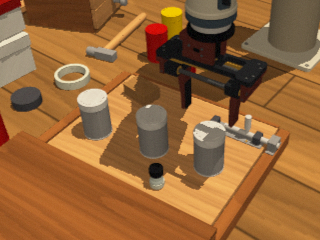

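The picture shows all three tins upright at crop (95,115), (152,132) and (209,148), the jar untouched, and the bolt still in the keeper at (270,143). The middle tin is the heaviest (7.4 N against 3.6 and 4.1 N), so I lift it.

Run:
```python
from h import *
import cv2
q=quat(.09+np.pi/2)
print(heft(601,-8.5,q))
env.move_l([601,-8.5,284],rate=100); env.hold(.7)
s=env.read_state();print(s["time_s"],s["tool_pos"],s["width"],s["force"],fz())
cv2.imwrite("pics/fin.png",viewer.camera("scene")[90:370,100:460])
```

```text
w 59.957848285321134 29.99991148710251 34.8833
(np.float64(-7.363634599913519), np.float64(0.6253053687492564))
37.95 [601.00836878  -8.49702812 284.02767847] 59.61269651830292 [ 0.32068306  0.41128552 -7.90836816] (np.float64(-7.410213429052829), np.float64(0.4360298531291471))
```

View pics/fin.png

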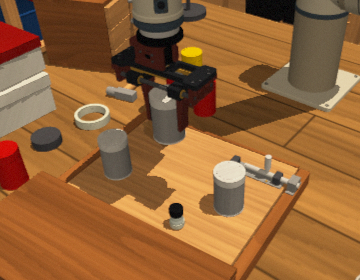

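The heaviest tin is held upright 140 mm above the shelf. The two lighter tins are standing and the bolt is home.

```bash
python3 -c "
from station import workorder
print(workorder.sign_off())"
```

```text
the job is handed in; nothing more can be done
None
```

I handed the job in at about 38 s: the bolt was pushed home first, then all three tins were hefted, and the arm holds the middle tin, the heaviest at about 0.75 kg (the others about 0.37 and 0.42 kg), upright 14 cm above the shelf, with the two lighter tins standing and let go.

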